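# Open the push-and-turn tub of juicer cleaning tablets

## Task

Time to clean the juicer: open the tub of cleaning tablets that leans in the steel cradle. Its child-resistant cap only turns while it is pressed down hard: push it straight down along its leaning axis, keep it down while turning it about a quarter turn anticlockwise, lift it off, and set it down gently, right way up (grip bar on top), flat inside the shallow steel tray. Leave the coconut, the cups and the amber bottle alone.

Things in the scene. Friction and masses are not known exactly. Their poses are not given: they have to be found in the camera images.
- cap: Loose grey round plastic cap on the tub's mouth, 70-100 g, 66 mm across. Origin: centre of its open underside; z along its axis, out through its top. Skirt 28 mm tall with a flat top (z = 28 mm); on that a grip bar, 60 mm along x, 22 mm thick along y, up to z = 58 mm. At the start it is locked: origin at z = -16 mm in neck, axes parallel to neck's, with 0.1 rad of play.
- cap_bar (a point): Centre of the cap's grip bar, 43 mm from the cap's origin along its z. Only when pressed down 5.5 mm or more (7 mm is good) does the cap turn anticlockwise seen from above its top (positive about its z). From 1.0 rad of turn it is free: let it rise and draw it off along its axis. A stop ends the turn at 2.1 rad; 1.3 to 1.7 rad is good. Unpressed it neither turns nor comes off.
- plate (a joint): How far (m) the white sprung plate in the tub's mouth, which pushes the cap up, is pressed below its height at the start (0 = cap locked, untouched). It pushes with 5 N at 0, 13 N at 6 mm and 16 N at 8 mm, where the cap meets the rim and stops; -0.0036 with the cap off.
- neck: Mouth of the fixed white tub (92 mm in diameter). Origin: centre of the mouth's rim, 160 mm above the counter; z is the tub's axis, leaning 30 degrees (0.52 rad) from vertical, roughly towards the robot. Neck 42 mm in diameter with lugs out to 54 mm, all inside the cap; the tub's shoulder begins 30 mm below the rim.
- tub: The fixed cradle with the tub. Origin: on the counter under the middle of the cradle's 150 x 130 mm base plate; z up; the tub leans towards its -x. The rim's centre is at (-32.5, 0, 160) mm in this frame.
- tray: Shallow open square steel tray, 170 x 170 mm, walls 16 mm high and 4 mm thick, floor 4 mm thick, fixed to the counter. Origin: centre of its underside, on the counter; x and y along its sides, z up.
- coconut: Bystander: green coconut, 136 mm wide, 134 mm tall with a brown stem end, standing on its trimmed base. Origin at the centre of its base.
- cups: Bystander: upright stack of whitish translucent cups, 85 mm wide, 158 mm tall. Origin at the centre of its base.
- squeeze: Bystander: amber bottle with white cap, 60 mm in diameter, 170 mm tall. Origin at the centre of its base.
There are look-alikes about, which are no part of the job. Several things have the shape of the tray; the one meant has the colours described above.

How it is judged:
By the outcome, as a careful person would: the job done as asked, in the order asked, and still so for the second after the job is handed in, with the robot touching nothing.
It also fails if it takes over 48 s, if anything falls off the work surface, if the arm or the gripper's body presses on something with over 40 N, if the wrist force passes 120 N, or if a joint passes its speed limit or range.

## Robot

A 7-joint arm with a two-finger parallel gripper is mounted at the origin on the work surface. World frame = base frame: x ahead of the robot, y to its left, z up, the work surface at z = 0. Lengths are in m, angles in rad, forces in N, time in s.
With the tool pointing down it reaches from about 0.425 to 0.925 m from the base axis. Payload 6.8 kg.
Tool frame: the origin (TCP) lies midway between the tips of the shut fingers; the grasp point (between the pads) lies 19 mm behind it; z points along the fingers, y is the direction in which the jaws open and shut (so a half turn about z gives the same grasp; the last joint's range is limited). The gripper opens to 85 mm and grips with 20 to 120 N. Pads are 22 mm wide; open, the fingers measure 114 mm over their backs; the gripper's body (76 mm by 85 mm) begins 54 mm behind the grasp point. The pads swing forward as they close: fully open they stand 13 mm farther back than shut.
Start: joints at [1.152, 0.477, 0.022, 1.555, -0.011, 1.109, -0.083], TCP at [0.206, -0.643, 0.231] pointing down, gripper open.
Joint ranges: [-2.96, 2.96], [-0.34, 2.1], [-1.41, 1.46], [0.24, 2.44], [-1.37, 4.51], [0.17, 1.92], [-2.96, 2.96]. Speed limits (rad/s): [2.39, 2.39, 3.14, 3.14, 3.14, 3.14, 3.14].

## Interface

Orientations are given as a unit quaternion [w, x, y, z].
In Python, from station import bot gives the robot as it stands. The module is installed in compiled form; this text tells all that it offers.
- The arm moves only by the tool play_rows, never from a script. Its argument "motion" is a list of rows, each a list of 2 entries, a list of its own where there are three numbers: the shift along the tool's x, y, z as a fraction of full scale, then the turn, a rotation vector about the tool's x, y, z as a fraction of full scale. In form: [[[tx, ty, tz], [rx, ry, rz]], ...]. A call has 1 to 8 rows; each row is the pose to reach, as a shift and turn from the pose measured when the call began, along the tool's axes at that moment, turning the shorter way round; what a row does not reach only later rows make up. Full scale, the value 1, is 400 mm for a shift and 360 degrees for a turn. A row lasts 1/10 s, in which the tool goes at most 50 mm and 8.59 degrees, less where a joint would pass 70% of its speed; a pose out of reach is approached as far as the arm can. A call with a number of a shift or a turn outside -1 to 1 is refused whole. A call with a gripper value outside its range is refused whole. "fingers" is the finger opening in mm, from 0 to 85.4, set as the call begins (left out, the last holds). The fingers move at their own pace and stop on an object; "grip_force" is the grip in N (left out, the last holds). Time passes only in rows, so rows that repeat a pose let the fingers close. It gives the time, the measured TCP pose, the force and the opening at its end, in the units of the state.
- bot.get_obs(): the state, without advancing time (a new reading comes with each control period).
- bot.read_camera(name): name is "scene" or "top" or "wrist"; returns a dict with "pixels" (384x512x3 uint8, red, green, blue), "range_z" (384x512 float32, m along the optical axis (not along the pixel's ray), 0 where there is no reading), "fovy" (degrees; the focal length in pixels is half the picture's height over the tangent of half this angle, whatever the lens; pixels are square), "cx", "cy" (the principal point, pixels), "k1" (the pictures are not rectified: a ray, as slopes to the right and down, at radius r is drawn at 1 + k1 r^2 times it, then the intrinsics apply), "pose" (4x4, takes a point from camera to world coordinates). Camera axes: x right, y down, z forward; pixel columns grow to the right and rows downward; lengths in m; the calibration is good to about 2 mm. A picture is of the moment at which its call begins.
- bot.hand_in(): hands the job in, once; it reports no verdict.
The state is a dict: "t": time; "q": joint angles; "joint_vel": joint speeds; "joint_torque": joint torques, N m; "eef_pos": TCP position; "tool_rot": TCP orientation; "contact_force": force on the tool from outside, world axes, zero at the start; "torque": the same for the moment, N m; "gripper_width": opening from 0.0 (shut) to 1.0 (fully open).
Only numpy, scipy, OpenCV 4.12 (cv2) and the standard library are available. Lean on these libraries where they do the work, as an engineer would, in place of code of your own. Each camera call takes 0.05 s, during which the arm holds its last target.

## Working session

There is one attempt and no reset: what is moved stays moved. The work goes in short steps, Python scripts to look and compute and a tool call to move; the robot and the scene stay as the last step left them, time stands still between calls to the robot, and variables do not carry over. Pictures are saved under pics/ and viewed, and the job is handed in when it is done.

Besides the shell and the picture viewer there is one more tool, called after "Call:" in YAML: its name, and indented under it one key for each argument. play_rows: Moves the arm, as the interface text tells. Shift numbers are shares of 400 mm and turn numbers shares of 360 degrees, none past 1 either way. Its arguments: {"type":"object","properties":{"motion":{"type":"array"},"fingers":{"type":"number"},"grip_force":{"type":"number"}},"required":["motion"]}

```bash
mkdir -p pics
cat > h.py <<'E'
import numpy as np,cv2,pickle
from station import bot
from scipy.spatial.transform import Rotation as R
def snap(n,f):
    c=bot.read_camera(n); pickle.dump(c,open(f'pics/{f}.pkl','wb')); cv2.imwrite(f'pics/{f}.png',c['pixels'][:,:,::-1]); return c
def load(f): return pickle.load(open(f'pics/{f}.pkl','rb'))
def cloud(c):
    H,W=c['range_z'].shape; f=H/2/np.tan(np.radians(c['fovy'])/2)
    K=np.array([[f,0,c['cx']],[0,f,c['cy']],[0,0,1]]); 
    u,v=np.meshgrid(np.arange(W),np.arange(H))
    p=cv2.undistortPointsIter(np.stack([u,v],-1).reshape(-1,1,2).astype(float),K,np.array([c['k1'],0,0,0.]),None,None,(3,50,1e-9)).reshape(H,W,2)
    z=c['range_z'].astype(float); P=np.stack([p[...,0]*z,p[...,1]*z,z],-1)
    T=np.array(c['pose']); P=P@T[:3,:3].T+T[:3,3]; P[z==0]=np.nan; return P
def crop(f,u0,v0,u1,v1,s,out):
    im=cv2.imread(f'pics/{f}.png')[v0:v1,u0:u1]; cv2.imwrite(f'pics/{out}.png',cv2.resize(im,None,fx=s,fy=s,interpolation=cv2.INTER_CUBIC))
E
python3 - <<'E'
from h import *
print(bot.get_obs())
for n in ['scene','top','wrist']:
    c=snap(n,n+'0'); print(n,c['fovy'],c['cx'],c['cy'],c['k1'],np.round(c['pose'],3).tolist())
E
```

```text
{'t': 0.0, 'q': array([ 1.15190712,  0.47779712,  0.02233717,  1.55648094, -0.01149784,
        1.10929411, -0.08308881]), 'joint_vel': array([-0.00117185,  0.0010235 , -0.00018767, -0.00083301,  0.00059821,
        0.00118063, -0.00112469]), 'joint_torque': array([ 4.67175892e-05, -5.96448183e+01,  1.60749178e+00, -2.81196660e+01,
        1.22949597e-02,  9.08097922e-03, -1.19011710e-05]), 'eef_pos': array([ 0.20622165, -0.64208955,  0.23031522]), 'tool_rot': array([-9.01213225e-04,  9.87947346e-01,  1.54787544e-01, -2.11417292e-04]), 'contact_force': array([ 0.57850997, -0.34112812, -0.2152773 ]), 'torque': array([0.02640152, 0.03282622, 0.02115552]), 'gripper_width': 1.0005321951134925}
scene 54.258496967866634 255.72381216749076 185.13229701031594 -0.1127316802734143 [[-0.33, 0.677, -0.658, 1.384], [0.944, 0.231, -0.235, 0.14], [-0.007, -0.699, -0.715, 1.011], [0.0, 0.0, 0.0, 1.0]]
top 57.69131910601972 252.39851724146538 197.061829973034 -0.10581307365257146 [[0.025, -0.98, 0.197, 0.36], [-1.0, -0.021, 0.018, -0.138], [-0.013, -0.198, -0.98, 1.108], [0.0, 0.0, 0.0, 1.0]]
wrist 67.91844386301011 257.7980134317112 198.04605756581373 0.008555762006286481 [[0.306, -0.916, -0.258, 0.272], [-0.952, -0.295, -0.081, -0.622], [-0.002, 0.27, -0.963, 0.373], [0.0, 0.0, 0.0, 1.0]]
```

View pics/scene0.png

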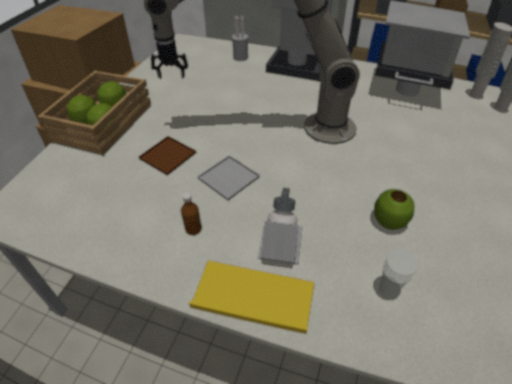

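View pics/top0.png

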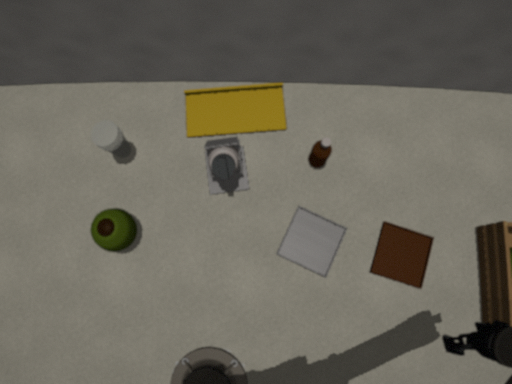

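View pics/wrist0.png

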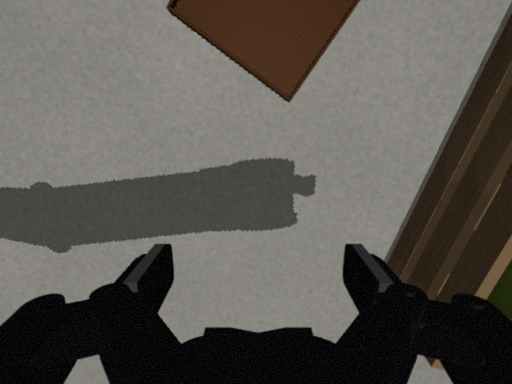

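In the top view, the tray-shaped things are grey (312,241), brown (402,254) and yellow (235,110). The grey one fits the description of a steel tray. The tub is at (225,165), with its cap leaning towards the robot. I'll check both in crops and measure.

Run:
```python
from h import *
crop('top0',180,120,360,290,4,'ctop'); crop('scene0',190,150,330,290,5,'csc')
for f in ['top0','scene0']:
    c=load(f);P=cloud(c); im=c['pixels'].astype(int)
    # points
    m=(P[...,2]>0.005)&(P[...,0]>0.3)&(P[...,0]<1.0)
    # tray region
    if f=='top0': reg=(slice(200,285),slice(270,352))
    else: reg=(slice(150,202),slice(192,264))
    Q=P[reg].reshape(-1,3); Q=Q[np.isfinite(Q[:,2])]
    for lo,hi in [(0.002,0.008),(0.008,0.03)]:
        w=Q[(Q[:,2]>lo)&(Q[:,2]<hi)].astype(np.float32)
        if len(w)>10: print(f,lo,len(w),w.mean(0),cv2.minAreaRect(w[:,:2]),np.median(w[:,2]))
    reg=(slice(130,200),slice(195,260)) if f=='top0' else (slice(180,270),slice(250,310))
    Q=P[reg].reshape(-1,3);Q=Q[np.isfinite(Q[:,2])]
    w=Q[Q[:,2]>0.1]; print('tub',len(w),w.min(0),w.max(0))
```

```text
Traceback (most recent call last):
cv2.error: OpenCV(4.12.0) /io/opencv/modules/imgproc/src/convhull.cpp:143: error: (-215:Assertion failed) total >= 0 && (depth == CV_32F || depth == CV_32S) in function 'convexHull'
```

View pics/ctop.png

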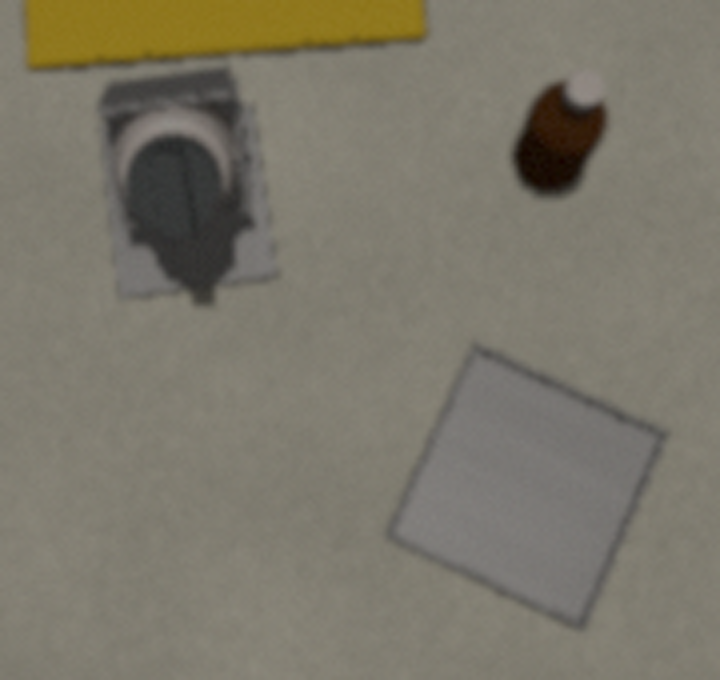

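View pics/csc.png

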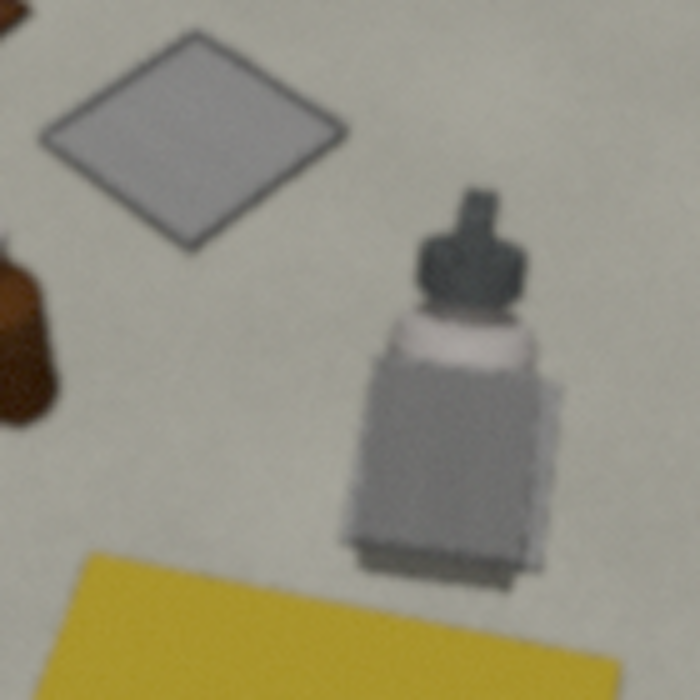

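The crops confirm it: the grey square with the dark rim is the steel tray. The bar lies along the tub's lean direction (top crop from (180,140) to (195,235)).

```bash
sed -i 's/P\[z==0\]=np.nan; return P/P[z==0]=np.nan; return P.astype(np.float32)/' h.py
python3 - <<'E'
from h import *
for f in ['top0','scene0']:
    c=load(f);P=cloud(c)
    print(f,'table z',np.nanmedian(P[...,2][(np.abs(P[...,2])<0.02)]), 'nanfrac',np.isnan(P[...,2]).mean())
    # tray by colour: dark/gray polygon
    reg=(slice(200,285),slice(270,352)) if f=='top0' else (slice(150,202),slice(192,264))
    Q=P[reg].reshape(-1,3); Q=Q[np.isfinite(Q[:,2])]
    for lo,hi in [(0.003,0.009),(0.009,0.03)]:
        w=np.ascontiguousarray(Q[(Q[:,2]>lo)&(Q[:,2]<hi)])
        if len(w)>10: print(lo,len(w),w.mean(0),cv2.minAreaRect(w[:,:2]),np.median(w[:,2]))
    reg=(slice(130,200),slice(195,260)) if f=='top0' else (slice(180,270),slice(250,310))
    Q=P[reg].reshape(-1,3);C=c['pixels'][reg].reshape(-1,3).astype(int)
    ok=np.isfinite(Q[:,2])&(Q[:,2]>0.1);Q=Q[ok];C=C[ok]
    dark=C.sum(1)<(260); print('pts',len(Q),dark.sum())
    for q,cc in list(zip(Q,C))[::max(1,len(Q)//25)]: print(np.round(q,3),cc)
# tray corners scene and top by pixel
def px(c,P,u,v): return P[v,u]
c=load('top0');P=cloud(c)
for u,v in [(299,207),(346,229),(325,276),(278,254),(312,241)]: print(u,v,np.nanmedian(P[v-1:v+2,u-1:u+2].reshape(-1,3),0))
c=load('scene0');P=cloud(c)
for u,v in [(229,157),(259,176),(228,198),(199,178),(229,177)]: print(u,v,np.nanmedian(P[v-1:v+2,u-1:u+2].reshape(-1,3),0))
E
```

```text
top0 table z 0.0005450578 nanfrac 0.004241943359375Traceback (most recent call last):
  File "<stdin>", line 10, in <module>
cv2.error: OpenCV(4.12.0) /io/opencv/modules/imgproc/src/convhull.cpp:143: error: (-215:Assertion failed) total >= 0 && (depth == CV_32F || depth == CV_32S) in function 'convexHull'
```

Run:
```python
from h import *
for f in ['top0','scene0']:
    c=load(f);P=cloud(c)
    reg=(slice(200,285),slice(270,352)) if f=='top0' else (slice(150,202),slice(192,264))
    Q=P[reg].reshape(-1,3); Q=Q[np.isfinite(Q[:,2])]
    for lo,hi in [(0.003,0.009),(0.009,0.03)]:
        w=Q[(Q[:,2]>lo)&(Q[:,2]<hi)]
        if len(w)>10: print(lo,len(w),w.mean(0),cv2.minAreaRect(w[:,:2].copy().astype(np.float32)),np.median(w[:,2]))
    reg=(slice(130,200),slice(195,260)) if f=='top0' else (slice(180,270),slice(250,310))
    Q=P[reg].reshape(-1,3);C=c['pixels'][reg].reshape(-1,3).astype(int)
    ok=np.isfinite(Q[:,2])&(Q[:,2]>0.1);Q=Q[ok];C=C[ok]
    print('pts',len(Q))
    for q,cc in list(zip(Q,C))[::max(1,len(Q)//25)]: print(np.round(q,3),cc)
c=load('top0');P=cloud(c)
for u,v in [(299,207),(346,229),(325,276),(278,254),(312,241)]: print(u,v,np.nanmedian(P[v-1:v+2,u-1:u+2].reshape(-1,3),0))
c=load('scene0');P=cloud(c)
for u,v in [(229,157),(259,176),(228,198),(199,178),(229,177)]: print(u,v,np.nanmedian(P[v-1:v+2,u-1:u+2].reshape(-1,3),0))
```

```text
0.003 2370 [ 0.44314912 -0.30762294  0.00506119] ((0.4441208243370056, -0.3080753684043884), (0.2658589780330658, 0.2628733217716217), 0.9068030118942261) 0.0047845654
0.009 351 [ 0.4443748  -0.31360334  0.01501835] ((0.44592800736427307, -0.3073917627334595), (0.17048276960849762, 0.17136619985103607), 65.11032104492188) 0.015516565
pts 977
[ 0.739 -0.053  0.102] [67 66 63]
[ 0.732 -0.072  0.105] [86 84 82]
[ 0.716 -0.005  0.128] [68 66 64]
[ 0.707 -0.025  0.145] [96 94 93]
[ 0.72  -0.05   0.101] [60 58 54]
[ 0.701 -0.009  0.134] [95 90 86]
[ 0.707 -0.061  0.113] [69 65 60]
[ 0.689 -0.037  0.145] [142 136 132]
[0.686 0.005 0.132] [104  99  93]
[ 0.672 -0.04   0.167] [68 66 64]
[ 0.681 -0.066  0.133] [107 102  97]
[ 0.659 -0.014  0.178] [74 73 70]
[ 0.647 -0.042  0.208] [44 44 45]
[ 0.656 -0.061  0.173] [60 60 58]
[0.661 0.006 0.135] [120 114 109]
[ 0.636 -0.026  0.208] [56 56 57]
[ 0.638 -0.046  0.192] [44 46 44]
[ 0.655 -0.067  0.127] [82 78 75]
[ 0.635 -0.014  0.171] [53 57 57]
[ 0.624 -0.042  0.201] [57 58 57]
[ 0.646 -0.069  0.118] [63 59 58]
[ 0.616 -0.032  0.199] [52 56 55]
[ 
[... 1157 characters left out ...]
 0.015 0.132] [112 111 109]
[ 0.729 -0.038  0.119] [111 109 109]
[0.72  0.008 0.123] [111 112 111]
[ 0.736 -0.042  0.112] [110 111 107]
[0.726 0.004 0.114] [107 106 106]
[ 0.736 -0.023  0.105] [107 109 107]
[0.727 0.027 0.106] [110 108 109]
299 207 [ 0.5510839  -0.26729876  0.01187441]
346 229 [ 0.48364672 -0.4154249   0.01528998]
325 276 [ 0.33705014 -0.34807417  0.01285243]
278 254 [ 0.40158263 -0.20176744  0.0074804 ]
312 241 [ 0.44498983 -0.30958214  0.00301805]
229 157 [ 0.34286386 -0.3476097   0.00608641]
259 176 [ 0.40804803 -0.19546157  0.0042599 ]
228 198 [ 0.55453163 -0.2637988   0.00776157]
199 178 [ 0.49553293 -0.40859586  0.01085165]
229 177 [ 0.44722298 -0.30478105  0.00289414]
```

```bash
cat > fit.py <<'E'
from h import *
from scipy.optimize import least_squares
def sdf(L):
    r=np.hypot(L[:,0],L[:,1]); d=np.stack([r-.033,np.abs(L[:,2]-.014)-.014],1)
    a=np.hypot(*np.maximum(d,0).T)+np.minimum(d.max(1),0)
    d=np.abs(L-[0,0,.043])-[.03,.011,.015]
    b=np.linalg.norm(np.maximum(d,0),axis=1)+np.minimum(d.max(1),0)
    return np.minimum(a,b)
def capR(p): # p: x,y,z rim, yaw, spin, tilt
    return R.from_euler('z',p[3])*R.from_euler('y',-p[5])*R.from_euler('z',p[4])
Qs=[]
for f,reg in [('top0',(slice(130,200),slice(195,260))),('scene0',(slice(180,225),slice(265,305)))]:
    c=load(f);P=cloud(c);Q=P[reg].reshape(-1,3);C=c['pixels'][reg].reshape(-1,3).astype(int)
    ok=np.isfinite(Q[:,2])&(Q[:,2]>0.13)&(Q[:,0]<.69);Q=Q[ok].astype(float);Qs.append(Q)
def run(Qs,free_tilt=False,off=0):
    A=np.vstack(Qs)
    def full(q): return np.r_[q[:2],.160,q[2:4],q[4] if free_tilt else np.pi/6]
    def res(q):
        p=full(q);Rc=capR(p);o=p[:3]+Rc.apply([0,0,-.016]);L=Rc.inv().apply(A-o)
        s=sdf(L); s=s[(L[:,2]>-.0)|False] if False else np.where(L[:,2]>.003,s,0.0); return s
    q0=[.66,-.035,0.05,0.]+([np.pi/6] if free_tilt else [])
    r=least_squares(res,q0,loss='soft_l1',f_scale=.002); q=r.x
    s=res(q); print('fit',np.round(full(q),4),'med|s|',np.median(np.abs(s[s!=0])),(s!=0).sum(), 'bar',np.round(full(q)[:3]+capR(full(q)).apply([0,0,.027]),4))
    return full(q)
if __name__=='__main__':
    run(Qs[:1]);run(Qs[1:]);run(Qs);run(Qs,True)
E
python3 fit.py
python3 - <<'E'
from h import *
c=load('top0');P=cloud(c)
# base plate z and extents
for f,(a,b,d,e) in [('top0',(130,200,195,260))]:
    Q=P[a:b,d:e].reshape(-1,3);Q=Q[np.isfinite(Q[:,2])]
    w=Q[(Q[:,2]>.003)&(Q[:,0]<.8)&(Q[:,0]>.55)&(np.abs(Q[:,1]+.035)<.09)]
    print(cv2.minAreaRect(w[:,:2].astype(np.float32).copy()))
E
```

```text
fit [ 0.6393 -0.0348  0.16    0.1651  0.0192  0.5236] med|s| 0.0009035702334792492 483 bar [ 0.626  -0.037   0.1834]
fit [ 0.6438 -0.0353  0.16    0.1221 -0.0411  0.5236] med|s| 0.0013793747999545844 342 bar [ 0.6304 -0.0369  0.1834]
fit [ 0.6414 -0.035   0.16    0.1649  0.0104  0.5236] med|s| 0.0013621008928360878 815 bar [ 0.6281 -0.0372  0.1834]
fit [ 0.6413 -0.035   0.16    0.1722 -0.0034  0.5128] med|s| 0.0013593873267789339 821 bar [ 0.6283 -0.0373  0.1835]
((0.6859638690948486, -0.03490537405014038), (0.1791238784790039, 0.2281881421804428), 89.73722839355469)
```

```bash
cat >> h.py <<'E'
def q2R(q): return R.from_quat([q[1],q[2],q[3],q[0]])
def rel(p,Rt):
    o=bot.get_obs(); R0=q2R(o['tool_rot']); s=R0.inv().apply(np.array(p)-o['eef_pos']); r=(R0.inv()*Rt).as_rotvec()
    print('shift mm',np.round(s*1e3,1),'deg',np.round(np.degrees(r),2)); print('row',np.round(s/.4,4).tolist(),np.round(r/(2*np.pi),4).tolist())
def st():
    o=bot.get_obs(); print('t',round(o['t'],2),'q',np.round(o['q'],2),'p',np.round(o['eef_pos'],4),'F',np.round(o['contact_force'],1),'M',np.round(o['torque'],2),'w',round(o['gripper_width'],3)); return o
def capRot(yaw,spin=0,tilt=np.pi/6): return R.from_euler('z',yaw)*R.from_euler('y',-tilt)*R.from_euler('z',spin)
FL=R.from_matrix(np.diag([1,-1,-1.]))  # tool in cap frame: x=cx,y=-cy,z=-cz
E
python3 - <<'E'
from h import *
Rc=capRot(.16); rim=np.array([.6413,-.035,.16])
pre=rim+Rc.apply([0,0,.15]); print(pre)
rel([.42,-.33,.27],R.from_euler('z',.0)*q2R(bot.get_obs()['tool_rot'])); rel(pre,Rc*FL)
E
```

```text
[ 0.56725795 -0.04694887  0.28990381]
shift mm [ 299.  -232.   -39.1] deg [0. 0. 0.]
row [0.7474, -0.5799, -0.0979] [0.0, 0.0, 0.0]
shift mm [ 525.7 -456.5  -58.7] deg [-2.34 29.95  8.42]
row [1.3143, -1.1412, -0.1469] [-0.0065, 0.0832, 0.0234]
```

Call:
play_rows:
  motion:
    - [[0.75,-0.58,-0.1],[0,0,0]]
    - [[0.75,-0.58,-0.1],[0,0,0]]
    - [[0.75,-0.58,-0.1],[0,0,0]]
    - [[0.75,-0.58,-0.1],[0,0,0]]
    - [[0.75,-0.58,-0.1],[0,0,0]]
    - [[0.75,-0.58,-0.1],[0,0,0]]
    - [[0.75,-0.58,-0.1],[0,0,0]]
    - [[0.75,-0.58,-0.1],[0,0,0]]
  fingers: 85

```text
t: 0.95
eef_pos: [0.4232, -0.3258, 0.2713]
tool_rot: [-0.001, 0.988, 0.157, 0.0]
contact_force: [-0.2, -0.7, 0.1]
gripper_width: 0.997
```

Run:
```python
from h import *
st(); Rc=capRot(.16); rim=np.array([.6413,-.035,.16])
rel(rim+Rc.apply([0,0,.15]),Rc*FL)
```

```text
t 0.95 q [ 0.67  0.21 -0.15  1.84  0.03  1.09 -0.75] p [ 0.4232 -0.3258  0.2713] F [-0.2 -0.7  0.1] M [-0.07 -0.02 -0.04] w 0.997
shift mm [ 223.4 -220.5  -18. ] deg [-2.43 29.88  8.65]
row [0.5585, -0.5513, -0.045] [-0.0067, 0.083, 0.024]
```

Call:
play_rows:
  motion:
    - [[0.56,-0.55,-0.045],[-0.007,0.083,0.024]]
    - [[0.56,-0.55,-0.045],[-0.007,0.083,0.024]]
    - [[0.56,-0.55,-0.045],[-0.007,0.083,0.024]]
    - [[0.56,-0.55,-0.045],[-0.007,0.083,0.024]]
    - [[0.56,-0.55,-0.045],[-0.007,0.083,0.024]]
    - [[0.56,-0.55,-0.045],[-0.007,0.083,0.024]]
    - [[0.56,-0.55,-0.045],[-0.007,0.083,0.024]]
    - [[0.56,-0.55,-0.045],[-0.007,0.083,0.024]]

```text
t: 1.75
eef_pos: [0.5689, -0.0432, 0.2904]
tool_rot: [-0.021, 0.962, 0.08, 0.258]
contact_force: [-0.2, -0.2, -0.2]
gripper_width: 0.993
```

Run:
```python
from h import *
st(); snap('wrist','w1'); Rc=capRot(.16); rim=np.array([.6413,-.035,.16])
rel(rim+Rc.apply([0,0,.15]),Rc*FL)
```

```text
t 1.75 q [ 0.45  0.05 -0.44  2.1  -0.15  0.49 -1.27] p [ 0.5689 -0.0432  0.2904] F [-0.2 -0.2 -0.2] M [-0.13  0.54  0.01] w 0.993
shift mm [-0.8  1.1 -0.6] deg [-0.01  0.02  0.19]
row [-0.0019, 0.0026, -0.0014] [-0.0, 0.0, 0.0005]
```

View pics/w1.png

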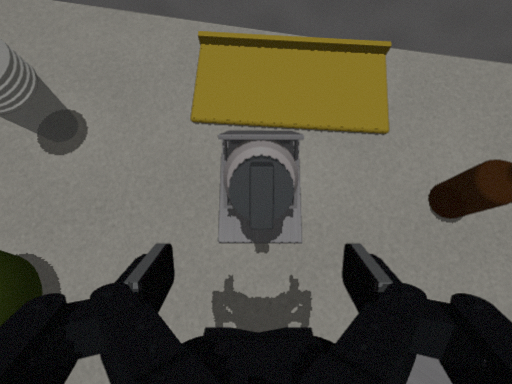

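The wrist view shows the cap centred at about (262,195). Its bar is nearly vertical in the picture and sits midway between the fingers. I'll refit from this view's depth.

```bash
cat > fit2.py <<'E'
from fit import *
c=load('w1');P=cloud(c);Q=P[150:245,222:302].reshape(-1,3)
ok=np.isfinite(Q[:,2])&(Q[:,2]>.135)&(Q[:,0]<.69);Qw=Q[ok].astype(float)
if __name__=='__main__':
    run([Qw]);run([Qw],True);run(Qs+[Qw])
    for (u,v) in [(262,196),(262,170),(262,224),(240,196),(285,196)]: print(u,v,P[v,u])
    from h import crop; crop('w1',200,120,320,260,5,'cw1')
E
python3 fit2.py
```

```text
fit [ 0.6414 -0.0348  0.16    0.1647 -0.017   0.5236] med|s| 0.0004189652090666289 3601 bar [ 0.6281 -0.037   0.1834]
fit [ 0.6414 -0.0348  0.16    0.1647 -0.0165  0.5247] med|s| 0.0004233850117776605 3601 bar [ 0.628  -0.037   0.1834]
fit [ 0.6414 -0.0349  0.16    0.1646 -0.0086  0.5236] med|s| 0.0004897237794494018 4417 bar [ 0.6281 -0.0371  0.1834]
262 196 [ 0.6232499  -0.03895839  0.19978869]
262 170 [ 0.64409834 -0.03537862  0.20991601]
262 224 [ 0.6004042  -0.04292774  0.1856053 ]
240 196 [ 0.6280771  -0.01592441  0.16731428]
285 196 [ 0.6354172  -0.06113229  0.16830517]
```

View pics/cw1.png

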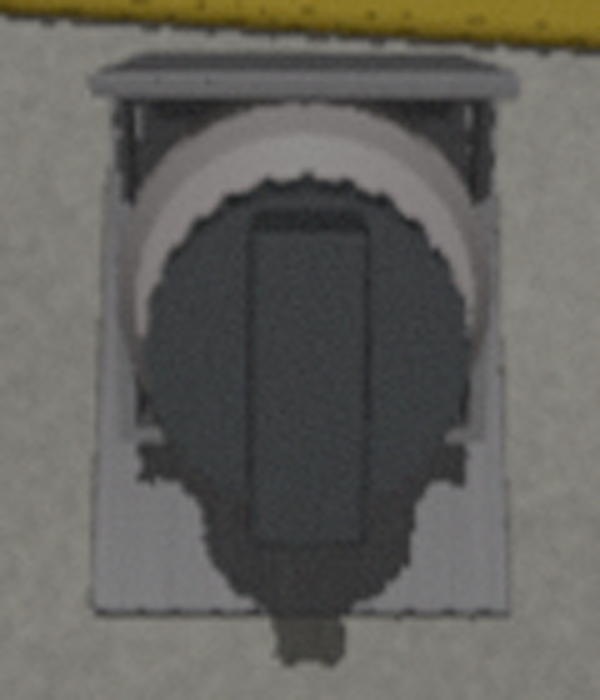

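```bash
cat >> h.py <<'E'
RIM=np.array([.6414,-.0349,.16]); RC=capRot(.165,-.015)
def tgt(h,turn=0): # TCP height above rim along axis
    rel(RIM+RC.apply([0,0,h]),RC*R.from_euler('z',turn)*FL)
def cur():
    o=st(); print('in neck mm',np.round(RC.inv().apply(o['eef_pos']-RIM)*1e3,1),'Fneck',np.round(RC.inv().apply(o['contact_force']),1),'Mneck',np.round(RC.inv().apply(o['torque']),2), 'rot deg', np.round(np.degrees((RC.inv()*q2R(o['tool_rot'])*FL.inv()).as_rotvec()),2))
E
python3 - <<'E'
from h import *
cur(); tgt(.06); tgt(.017)
E
```

```text
t 1.8 q [ 0.45  0.05 -0.43  2.1  -0.15  0.49 -1.27] p [ 0.568  -0.0458  0.2898] F [ 0.1  0.3 -0.1] M [-0.11  0.49 -0.04] w 0.997
in neck mm [  0.7   1.4 149.5] Fneck [ 0.1  0.3 -0.2] Mneck [-0.05  0.5  -0.03] rot deg [-0.13  0.02  0.81]
shift mm [-0.7  1.1 89.5] deg [0.13 0.02 0.81]
row [-0.0016, 0.0028, 0.2237] [0.0004, 0.0, 0.0022]
shift mm [ -0.6   1.  132.5] deg [0.13 0.02 0.81]
row [-0.0016, 0.0026, 0.3312] [0.0004, 0.0, 0.0022]
```

Call:
play_rows:
  motion:
    - [[-0.001,0.003,0.1],[0,0,0.002]]
    - [[-0.001,0.003,0.2],[0,0,0.002]]
    - [[-0.001,0.003,0.25],[0,0,0.002]]
    - [[-0.001,0.003,0.29],[0,0,0.002]]
    - [[-0.001,0.003,0.31],[0,0,0.002]]
    - [[-0.001,0.003,0.32],[0,0,0.002]]
    - [[-0.001,0.003,0.33],[0,0,0.002]]
    - [[-0.001,0.003,0.33],[0,0,0.002]]
  fingers: 65

```text
t: 2.6
eef_pos: [0.633, -0.037, 0.1755]
tool_rot: [-0.022, 0.963, 0.073, 0.258]
contact_force: [-0.6, -0.5, -0.3]
gripper_width: 0.76
```

Run:
```python
from h import *
cur(); tgt(.017); snap('wrist','w2')
```

```text
t 2.6 q [ 0.29  0.3  -0.33  2.1   0.09  0.24 -1.51] p [ 0.633  -0.037   0.1755] F [-0.6 -0.5 -0.3] M [-0.04  0.51 -0.02] w 0.76
in neck mm [ 0.3 -0.6 17.8] Fneck [-0.7 -0.4  0.1] Mneck [ 0.02  0.51 -0.04] rot deg [-0.17 -0.    0.06]
shift mm [-0.3 -0.6  0.8] deg [ 0.17 -0.    0.06]
row [-0.0008, -0.0016, 0.002] [0.0005, -0.0, 0.0002]
```

View pics/w2.png

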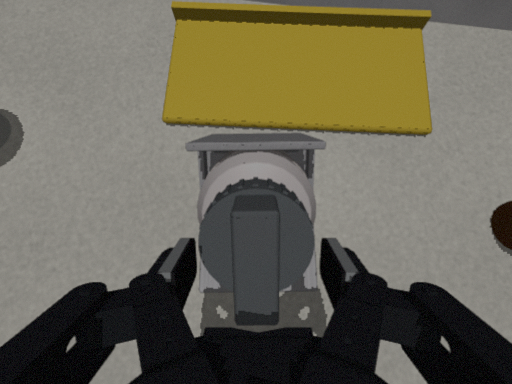

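The bar at (256,260) lies between the pads, so I'll grip it.

Call:
play_rows:
  motion:
    - [[0,-0.001,0.002],[0,0,0]]
    - [[0,-0.001,0.002],[0,0,0]]
    - [[0,-0.001,0.002],[0,0,0]]
    - [[0,-0.001,0.002],[0,0,0]]
    - [[0,-0.001,0.002],[0,0,0]]
    - [[0,-0.001,0.002],[0,0,0]]
  fingers: 0
  grip_force: 60

```text
t: 3.25
eef_pos: [0.6334, -0.0364, 0.1754]
tool_rot: [-0.022, 0.963, 0.073, 0.258]
contact_force: [-2.4, 0.0, 3.6]
gripper_width: 0.245
```

Run:
```python
from h import *
cur(); tgt(.017);tgt(.010)
```

```text
t 3.25 q [ 0.28  0.31 -0.33  2.1   0.09  0.24 -1.51] p [ 0.6334 -0.0364  0.1754] F [-2.4  0.   3.6] M [0.05 0.56 0.07] w 0.245
in neck mm [ 0.7 -0.1 17.4] Fneck [-0.3  0.4  4.3] Mneck [ 0.15  0.55 -0.01] rot deg [-0.17 -0.04  0.08]
shift mm [-0.7 -0.1  0.4] deg [ 0.17 -0.04  0.08]
row [-0.0017, -0.0004, 0.0009] [0.0005, -0.0001, 0.0002]
shift mm [-0.7 -0.2  7.4] deg [ 0.17 -0.04  0.08]
row [-0.0017, -0.0004, 0.0184] [0.0005, -0.0001, 0.0002]
```

Call:
play_rows:
  motion:
    - [[0,0,0.004],[0,0,0]]
    - [[0,0,0.009],[0,0,0]]
    - [[0,0,0.014],[0,0,0]]
    - [[0,0,0.018],[0,0,0]]
    - [[0,0,0.018],[0,0,0]]
    - [[0,0,0.018],[0,0,0]]

```text
t: 3.85
eef_pos: [0.6368, -0.0358, 0.1695]
tool_rot: [-0.022, 0.963, 0.073, 0.258]
contact_force: [-8.1, -0.1, 11.0]
gripper_width: 0.244
```

Run:
```python
from h import *
cur(); tgt(.010);tgt(.010,1.5)
```

```text
t 3.85 q [ 0.27  0.32 -0.32  2.09  0.1   0.23 -1.52] p [ 0.6368 -0.0358  0.1695] F [-8.1 -0.1 11. ] M [0.09 0.98 0.16] w 0.244
in neck mm [ 0.7 -0.2 10.6] Fneck [-1.4  1.2 13.5] Mneck [0.29 0.96 0.02] rot deg [-0.18 -0.04  0.09]
shift mm [-0.7 -0.2  0.6] deg [ 0.18 -0.04  0.09]
row [-0.0018, -0.0004, 0.0015] [0.0005, -0.0001, 0.0002]
shift mm [-0.7 -0.2  0.6] deg [  0.18   0.11 -85.85]
row [-0.0018, -0.0004, 0.0015] [0.0005, 0.0003, -0.2385]
```

Call:
play_rows:
  motion:
    - [[0,0,0.002],[0,0,0]]
    - [[0,0,0.002],[0,0,-0.015]]
    - [[0,0,0.002],[0,0,-0.03]]
    - [[0,0,0.002],[0,0,-0.045]]
    - [[0,0,0.002],[0,0,-0.06]]
    - [[0,0,0.002],[0,0,-0.06]]

```text
t: 4.45
eef_pos: [0.6377, -0.0359, 0.1698]
tool_rot: [0.028, 0.932, 0.253, 0.258]
contact_force: [-7.4, -0.8, 11.8]
gripper_width: 0.244
```

Run:
```python
from h import *
cur(); tgt(.010,1.5)
```

```text
t 4.45 q [ 0.35  0.33 -0.41  2.09  0.23  0.23 -1.26] p [ 0.6377 -0.0359  0.1698] F [-7.4 -0.8 11.8] M [-0.01  0.77  0.16] w 0.244
in neck mm [ 1.6 -0.4 10.4] Fneck [-0.6  0.4 13.9] Mneck [0.17 0.76 0.08] rot deg [-0.24 -0.09 21.85]
shift mm [-1.3 -0.9  0.4] deg [  0.24   0.1  -64.09]
row [-0.0034, -0.0023, 0.001] [0.0007, 0.0003, -0.178]
```

Call:
play_rows:
  motion:
    - [[-0.001,0,0.001],[0,0,-0.018]]
    - [[-0.001,-0.001,0.001],[0,0,-0.036]]
    - [[-0.002,-0.001,0.001],[0,0,-0.054]]
    - [[-0.002,-0.001,0.001],[0,0,-0.072]]
    - [[-0.002,-0.001,0.001],[0,0,-0.09]]
    - [[-0.002,-0.001,0.001],[0,0,-0.108]]
    - [[-0.002,-0.001,0.001],[0,0,-0.126]]
    - [[-0.002,-0.001,0.001],[0,0,-0.126]]

```text
t: 5.25
eef_pos: [0.6373, -0.0352, 0.1698]
tool_rot: [0.126, 0.761, 0.594, 0.228]
contact_force: [-8.4, 0.8, 11.0]
gripper_width: 0.245
```

Run:
```python
from h import *
cur(); tgt(.010,1.5)
```

```text
t 5.25 q [ 0.5   0.36 -0.6   2.08  0.5   0.26 -0.71] p [ 0.6373 -0.0352  0.1698] F [-8.4  0.8 11. ] M [0.26 0.89 0.39] w 0.245
in neck mm [ 1.4  0.4 10.5] Fneck [-1.6  2.2 13.6] Mneck [0.54 0.85 0.14] rot deg [-0.28 -0.07 67.44]
shift mm [-0.9 -1.1  0.5] deg [  0.24   0.13 -18.51]
row [-0.0023, -0.0028, 0.0012] [0.0007, 0.0004, -0.0514]
```

Call:
play_rows:
  motion:
    - [[0,-0.002,0.001],[0,0,-0.017]]
    - [[0,-0.002,0.001],[0,0,-0.034]]
    - [[0,-0.002,0.001],[0,0,-0.05]]
    - [[0,-0.002,0.001],[0,0,-0.05]]
    - [[0,-0.002,0.001],[0,0,-0.05]]

```text
t: 5.75
eef_pos: [0.6371, -0.0346, 0.1697]
tool_rot: [0.16, 0.658, 0.706, 0.206]
contact_force: [-8.9, 0.1, 11.0]
gripper_width: 0.246
```

Run:
```python
from h import *
cur(); tgt(.017,1.5); tgt(.10,1.5); snap('wrist','w3')
```

```text
t 5.75 q [ 0.56  0.37 -0.67  2.08  0.6   0.28 -0.48] p [ 0.6371 -0.0346  0.1697] F [-8.9  0.1 11. ] M [0.09 0.88 0.21] w 0.246
in neck mm [ 1.3  1.  10.5] Fneck [-2.1  1.6 13.9] Mneck [0.3  0.86 0.07] rot deg [-3.500e-01 -7.000e-02  8.548e+01]
shift mm [-1.1 -1.1 -6.5] deg [ 0.28  0.17 -0.47]
row [-0.0027, -0.0029, -0.0162] [0.0008, 0.0005, -0.0013]
shift mm [ -1.3  -0.7 -89.5] deg [ 0.28  0.17 -0.47]
row [-0.0033, -0.0019, -0.2237] [0.0008, 0.0005, -0.0013]
```

View pics/w3.png

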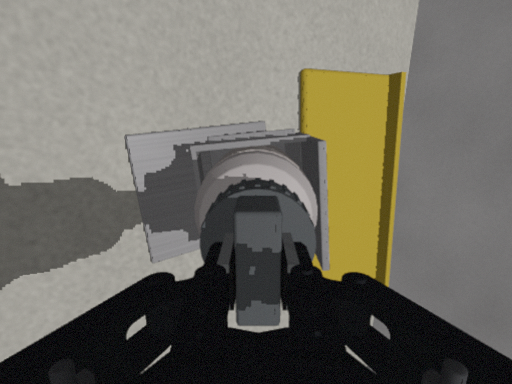

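The cap turned with the gripper, 85.5° in all, and the bar is still square in the pads. Now I'll draw it off along the axis.

Call:
play_rows:
  motion:
    - [[0,0,-0.01],[0,0,0]]
    - [[0,0,-0.02],[0,0,0]]
    - [[0,0,-0.03],[0,0,0]]
    - [[0,0,-0.045],[0,0,0]]
    - [[0,0,-0.045],[0,0,0]]

```text
t: 6.3
eef_pos: [0.628, -0.0362, 0.1856]
tool_rot: [0.161, 0.658, 0.706, 0.206]
contact_force: [0.3, -0.5, -1.3]
gripper_width: 0.244
```

Run:
```python
from h import *
cur(); tgt(.10,1.5)
```

```text
t 6.3 q [ 0.63  0.35 -0.73  2.08  0.55  0.31 -0.43] p [ 0.628  -0.0362  0.1856] F [ 0.3 -0.5 -1.3] M [-0.1   0.63  0.03] w 0.244
in neck mm [ 1.1  0.9 28.9] Fneck [-0.5 -0.6 -1.3] Mneck [0.   0.64 0.02] rot deg [-3.600e-01 -7.000e-02  8.546e+01]
shift mm [ -1.2  -0.7 -71.1] deg [ 0.29  0.18 -0.48]
row [-0.003, -0.0018, -0.1779] [0.0008, 0.0005, -0.0013]
```

Call:
play_rows:
  motion:
    - [[0,0,-0.06],[0,0,0]]
    - [[0,0,-0.12],[0,0,0]]
    - [[0,0,-0.18],[0,0,0]]
    - [[0,0,-0.22],[0,0,0]]
    - [[0,0,-0.22],[0,0,0]]

```text
t: 6.8
eef_pos: [0.5845, -0.0439, 0.2631]
tool_rot: [0.162, 0.659, 0.705, 0.206]
contact_force: [0.0, 0.6, -1.0]
gripper_width: 0.243
```

Run:
```python
from h import *
o=st(); cur(); snap('wrist','w4'); snap('scene','s4')
crop('s4',190,120,350,260,5,'cs4')
Rt=q2R(o['tool_rot']); z=Rt.apply([0,0,1]); 
rv,_=R.align_vectors([[0,0,-1]],[z]); Rv=rv*Rt
print(Rv.as_matrix().round(3))
x=Rv.apply([1,0,0]); print('yaw',np.degrees(np.arctan2(x[1],x[0])))
rel([.446,-.308,.15],Rv)
```

```text
t 6.8 q [ 0.98  0.2  -1.04  2.08  0.24  0.44 -0.13] p [ 0.5845 -0.0439  0.2631] F [ 0.   0.6 -1. ] M [-0.11  0.59 -0.03] w 0.243
t 6.8 q [ 0.98  0.2  -1.04  2.08  0.24  0.44 -0.13] p [ 0.5845 -0.0439  0.2631] F [ 0.   0.6 -1. ] M [-0.11  0.59 -0.03] w 0.243
in neck mm [  1.6   0.4 118.1] Fneck [-0.4  0.6 -0.9] Mneck [-0.03  0.6  -0.02] rot deg [-5.500e-01 -7.000e-02  8.543e+01]
[[-0.069  0.998  0.   ]
 [ 0.998  0.069  0.   ]
 [-0.     0.    -1.   ]]
yaw 93.93792042072022
shift mm [-256.8 -187.7    6.6] deg [ 3.015e+01 -2.640e+00 -1.000e-02]
row [-0.6419, -0.4693, 0.0165] [0.0838, -0.0073, -0.0]
```

View pics/w4.png

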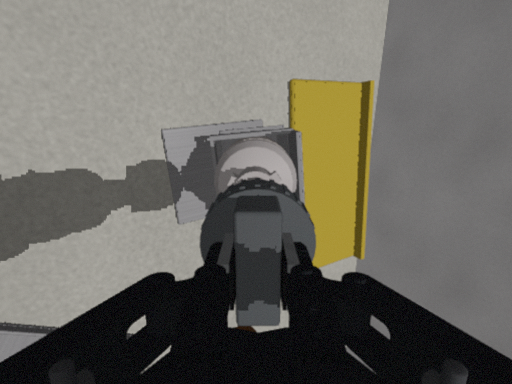

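View pics/cs4.png

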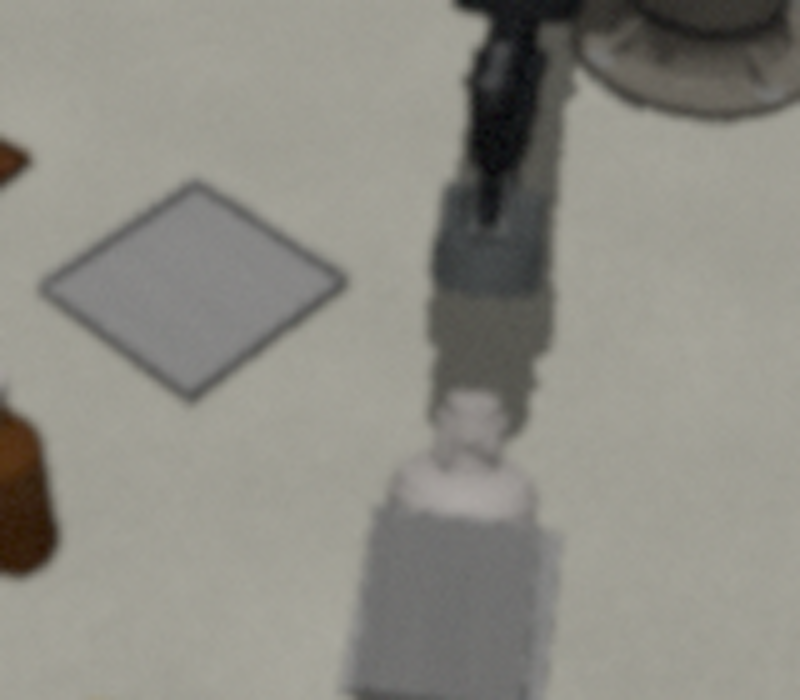

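The cap is off and held. The neck is bare in both views: scene crop (470,420), wrist view (258,180). Next I carry it above the tray and level it.

Run:
```python
from h import *
Rd=R.from_euler('z',np.radians(65))*R.from_matrix(np.diag([1,-1,-1.]))
rel([.446,-.308,.15],Rd)
```

```text
shift mm [-256.8 -187.7    6.6] deg [ 28.83 -10.2   28.25]
row [-0.6419, -0.4693, 0.0165] [0.0801, -0.0283, 0.0785]
```

Call:
play_rows:
  motion:
    - [[-0.08,-0.06,0.002],[0.01,-0.0035,0.01]]
    - [[-0.17,-0.12,0.004],[0.02,-0.007,0.02]]
    - [[-0.26,-0.19,0.006],[0.031,-0.011,0.03]]
    - [[-0.36,-0.26,0.009],[0.043,-0.015,0.042]]
    - [[-0.46,-0.335,0.012],[0.055,-0.019,0.054]]
    - [[-0.56,-0.41,0.014],[0.067,-0.024,0.066]]
    - [[-0.64,-0.47,0.016],[0.08,-0.028,0.0785]]
    - [[-0.64,-0.47,0.016],[0.08,-0.028,0.0785]]

```text
t: 7.7
eef_pos: [0.4432, -0.312, 0.1461]
tool_rot: [-0.003, 0.846, 0.534, -0.002]
contact_force: [0.4, -0.1, -1.3]
gripper_width: 0.245
```

Run:
```python
from h import *
Rd=R.from_euler('z',np.radians(65))*R.from_matrix(np.diag([1,-1,-1.]))
st();rel([.446,-.308,.15],Rd)
rel([.446,-.308,.045],Rd)
snap('scene','s5');snap('wrist','w5');crop('s5',180,80,300,220,5,'cs5')
```

```text
t 7.7 q [ 1.05  0.45 -0.69  1.91  0.36  0.91 -0.27] p [ 0.4432 -0.312   0.1461] F [ 0.4 -0.1 -1.3] M [ 0.01 -0.02  0.06] w 0.245
shift mm [ 4.8  0.8 -3.9] deg [-0.37  0.02 -0.46]
row [0.0121, 0.002, -0.0097] [-0.001, 0.0001, -0.0013]
shift mm [  4.9   1.5 101.1] deg [-0.37  0.02 -0.46]
row [0.0122, 0.0038, 0.2528] [-0.001, 0.0001, -0.0013]
```

View pics/cs5.png

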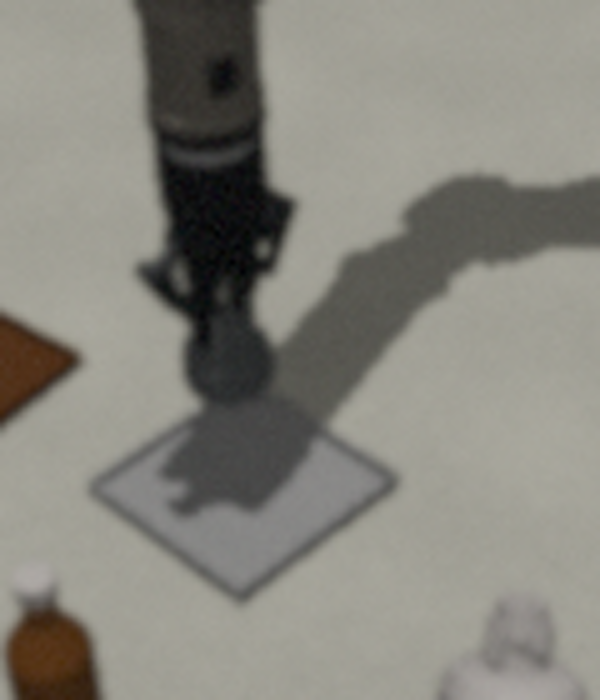

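View pics/w5.png

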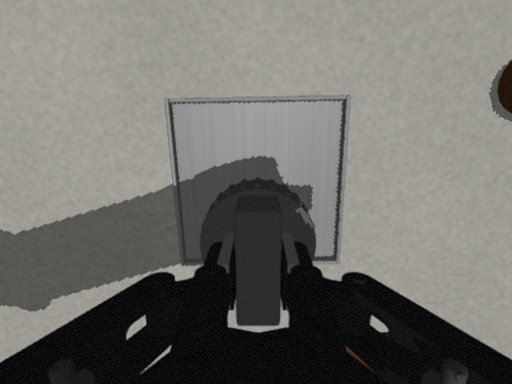

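The cap is upright and level over the grey steel tray (wrist view, tray from (165,98) to (350,262)). I'll lower it.

Call:
play_rows:
  motion:
    - [[0.012,0.003,0.05],[-0.001,0,-0.001]]
    - [[0.012,0.003,0.11],[-0.001,0,-0.001]]
    - [[0.012,0.003,0.17],[-0.001,0,-0.001]]
    - [[0.012,0.003,0.21],[-0.001,0,-0.001]]
    - [[0.012,0.003,0.235],[-0.001,0,-0.001]]
    - [[0.012,0.003,0.25],[-0.001,0,-0.001]]
    - [[0.012,0.003,0.25],[-0.001,0,-0.001]]
    - [[0.012,0.003,0.25],[-0.001,0,-0.001]]

```text
t: 8.6
eef_pos: [0.4494, -0.3031, 0.0488]
tool_rot: [0.002, 0.842, 0.54, 0.003]
contact_force: [0.4, 0.5, -1.3]
gripper_width: 0.247
```

Run:
```python
from h import *
Rd=R.from_euler('z',np.radians(65))*R.from_matrix(np.diag([1,-1,-1.]))
st();rel([.446,-.308,.0375],Rd)
```

```text
t 8.6 q [ 0.96  0.58 -0.61  1.98  0.5   0.72 -0.39] p [ 0.4494 -0.3031  0.0488] F [ 0.4  0.5 -1.3] M [ 0.05  0.01 -0.05] w 0.247
shift mm [-5.9 -1.1 11.3] deg [ 0.33 -0.16  0.38]
row [-0.0147, -0.0027, 0.0283] [0.0009, -0.0004, 0.0011]
```

Call:
play_rows:
  motion:
    - [[0,0,0.005],[0.001,0,0]]
    - [[0,0,0.01],[0.001,0,0]]
    - [[0,0,0.015],[0.001,0,0]]
    - [[0,0,0.019],[0.001,0,0]]
    - [[0,0,0.022],[0.001,0,0]]
    - [[0,0,0.022],[0.001,0,0]]
    - [[0,0,0.022],[0.001,0,0]]

```text
t: 9.3
eef_pos: [0.4494, -0.3031, 0.04]
tool_rot: [-0.001, 0.842, 0.54, 0.001]
contact_force: [0.3, 0.2, -0.8]
gripper_width: 0.244
```

Run:
```python
from h import *
Rd=R.from_euler('z',np.radians(65))*R.from_matrix(np.diag([1,-1,-1.]))
st();rel([.446,-.308,.037],Rd)
```

```text
t 9.3 q [ 0.95  0.6  -0.6   1.98  0.51  0.71 -0.39] p [ 0.4494 -0.3031  0.04  ] F [ 0.3  0.2 -0.8] M [-0.04  0.02  0.03] w 0.244
shift mm [-5.9 -1.1  3. ] deg [-0.04 -0.16  0.38]
row [-0.0148, -0.0027, 0.0075] [-0.0001, -0.0004, 0.0011]
```

Position is steady. I'll go down in about 0.6 mm steps until it touches.

Call:
play_rows:
  motion:
    - [[0,0,0.002],[0,0,0]]
    - [[0,0,0.0035],[0,0,0]]
    - [[0,0,0.005],[0,0,0]]
    - [[0,0,0.006],[0,0,0]]
    - [[0,0,0.006],[0,0,0]]

```text
t: 9.8
eef_pos: [0.4494, -0.3031, 0.0377]
tool_rot: [-0.001, 0.842, 0.54, 0.001]
contact_force: [-1.1, 0.4, 0.6]
gripper_width: 0.248
```

```bash
python3 -c "
from h import *
st()"
```

```text
t 9.8 q [ 0.95  0.6  -0.6   1.98  0.51  0.71 -0.4 ] p [ 0.4494 -0.3031  0.0377] F [-1.1  0.4  0.6] M [0.05 0.1  0.03] w 0.248
```

Call:
play_rows:
  motion:
    - [[0,0,0.0015],[0,0,0]]
    - [[0,0,0.002],[0,0,0]]
    - [[0,0,0.002],[0,0,0]]

```text
t: 10.1
eef_pos: [0.4494, -0.303, 0.0376]
tool_rot: [-0.001, 0.842, 0.54, 0.001]
contact_force: [-3.9, 1.2, 8.4]
gripper_width: 0.245
```

```bash
python3 -c "
from h import *
st()"
```

```text
t 10.1 q [ 0.95  0.6  -0.6   1.98  0.51  0.71 -0.4 ] p [ 0.4494 -0.303   0.0376] F [-3.9  1.2  8.4] M [ 0.24  0.7  -0.01] w 0.245
```

The cap is seated on the tray floor (8 N), so I'll release.

Call:
play_rows:
  motion:
    - [[0,0,0],[0,0,0]]
    - [[0,0,0],[0,0,0]]
    - [[0,0,0],[0,0,0]]
    - [[0,0,0],[0,0,0]]
    - [[0,0,0],[0,0,0]]
  fingers: 60

```text
t: 10.6
eef_pos: [0.4494, -0.303, 0.0375]
tool_rot: [-0.001, 0.842, 0.54, 0.001]
contact_force: [0.4, 0.5, 0.2]
gripper_width: 0.698
```

Call:
play_rows:
  motion:
    - [[0,0,-0.02],[0,0,0]]
    - [[0,0,-0.06],[0,0,0]]
    - [[0,0,-0.12],[0,0,0]]
    - [[0,0,-0.2],[0,0,0]]
    - [[0,0,-0.3],[0,0,0]]
    - [[0,0,-0.4],[0,0,0]]
    - [[0,0,-0.5],[0,0,0]]
    - [[0,0,-0.5],[0,0,0]]

```text
t: 11.4
eef_pos: [0.4527, -0.3043, 0.2446]
tool_rot: [0.004, 0.841, 0.54, 0.003]
contact_force: [0.4, -0.8, -0.4]
gripper_width: 0.703
```

Run:
```python
from h import *
st(); snap('scene','s6');snap('wrist','w6');snap('top','t6'); crop('s6',170,140,320,280,5,'cs6')
P=cloud(load('w6')); 
for v,u in [(240,257),(200,257)]: print(P[v,u])
Q=P.reshape(-1,3);Q=Q[(Q[:,2]>.03)&(Q[:,2]<.075)&(np.hypot(Q[:,0]-.447,Q[:,1]+.306)<.08)]
t=Q[Q[:,2]>.055]; k=Q[(Q[:,2]<.037)]
print(t.mean(0),t[:,2].std(),cv2.minAreaRect(t[:,:2].astype(np.float32).copy()),k[:,2].mean(),cv2.minEnclosingCircle(Q[:,:2].astype(np.float32).copy()))
```

```text
t 11.4 q [ 1.09  0.34 -0.76  1.82  0.26  1.08 -0.19] p [ 0.4527 -0.3043  0.2446] F [ 0.4 -0.8 -0.4] M [-0.03  0.01 -0.04] w 0.703
[ 0.40986356 -0.39807713  0.00096599]
[ 0.44237867 -0.3265488   0.06335003]
[ 0.4502497  -0.30352795  0.06198084] 0.0010539611 ((0.44940635561943054, -0.3046792149543762), (0.060455240309238434, 0.021781515330076218), 65.77767181396484) 0.032322384 ((0.4495907127857208, -0.30461543798446655), 0.03310215473175049)
```

View pics/w6.png

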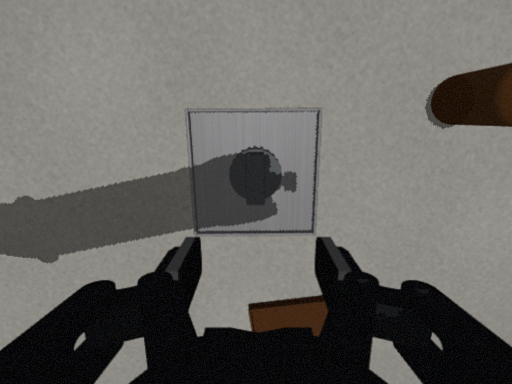

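View pics/s6.png

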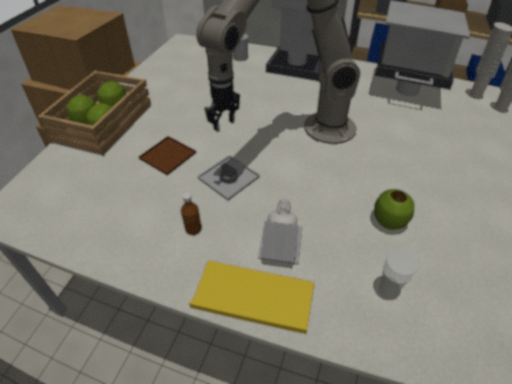

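The wrist view shows the cap at (256,174), bar up, in the middle of the steel tray. By depth its top is at z=32 mm and its bar at 62 mm, exactly what a cap flat on the 4 mm floor should give. The scene view shows the bottle, coconut and cups where they were. I'm handing in.

```bash
python3 -c "
from station import bot
print(bot.hand_in())"
```

```text
the job is handed in; nothing more can be done
None
```

I opened the tub and set its cap right way up in the steel tray, finishing at about 11.5 s of the 48 s allowed.

- **Opening:** I gripped the bar along the tub's leaning axis and pressed about 6.5 mm. That depth is worked out from the roughly 13.5–14 N I felt, since I could not read the plate directly. I turned the cap 85° (1.49 rad) anticlockwise, then drew it off along its axis.
- **Placing:** I set it down with about 8 N of contact, released it and backed away.
- **Last checks:** The depth camera put the cap's top at 32 mm and its bar at 62 mm, which matches the cap lying flat on the tray floor. The cap is about 5 mm from the tray's centre. In the camera view the coconut, cups and amber bottle had not moved, and the gripper was clear of everything. No check failed. The measured tool position was up to about 5 mm off the target during the carry, which did not affect the placing.

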